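Snap the filter funnel onto the filtration head

TASK

Pick up the amber filter funnel from the steel tray and push it straight down over the two red snap hooks of the blue filter head on the steel manifold, until both sides have clicked and the funnel sits level and fully home; then let go of it. The head stands on a springy stem, so press firmly enough for both clicks but never so hard that the stem bottoms out (stay under about 20 N), and leave the dishes, bottle and marker alone.

Things in the scene. Friction and masses are not known exactly. Their poses are not given: they have to be found in the camera images.
- funnel_grip (a point): Centre of the loose filter funnel (90 g, 80 mm tall), on its axis 50 mm above its underside; z up. Amber cup, 50 mm across, on a yellow flange 62 mm across and 6 mm thick. Two flat yellow grip faces at +x and -x, 54 mm apart over both, 24 mm wide, 28 to 70 mm above the underside. Flange ears along +y and -y. Half a turn makes no difference. Starts upright on the tray.
- ear (a point): Middle of the window in the funnel's +y ear, 37 mm from its axis, at the underside (the -y ear is alike). Window 17 mm wide (x); closed outwards by a bridge, 6 mm thick, from 42 to 50 mm from the axis. A snap hook passes up through each window.
- tray: Flat fixed steel tray 150 x 170 mm (x, y) and 6 mm thick on which the funnel starts; origin at the centre of its underside.
- manifold: Fixed stainless steel manifold that carries the filter head: base plate 100 x 160 mm (x, y), 12 mm thick, with a loop handle at each y end, 38 mm high; origin at the centre of its underside on the bench.
- head: Blue filter head; origin at the centre of its round seat's top face (58 mm across, black gasket), where the funnel's underside must rest. 105 mm above the bench, z up, hooks at +y and -y. On a springy stem: a push sinks it, about 0.9 N per mm, to a hard stop 24 mm down; it rises when eased. Never press it down by more than 22 mm (about 20 N).
- hook_tip (a point): Tip of the red snap hook at the head's +y side (the -y one is alike), 19 mm above the seat, 39 mm from the axis. Hook 9 mm wide (x), stalk 38 to 41 mm from the axis. The barb points outwards to 45 mm, flat underside 7.5 mm above the seat, sloped above. Ear bridges ride down the slopes and bend the hooks inwards; the hooks snap out over them as the funnel reaches the seat.
- hook_a (a joint): Bending of the +y hook, rad: 0 upright and free, growing as it bends inwards (about 0.09 as a bridge passes the barb). Back near 0 with the funnel on the seat means clicked. The hooks differ in stiffness; both together need a push of about 10 to 14 N at the peak, and the push drops at a click.
- hook_b (a joint): The same for the hook at the head's -y side.
- dish_pink: Bystander: closed culture dish with pink lid, 61 mm across, 14 mm high, loose; origin at the centre of its underside.
- dish_yellow: Bystander: closed culture dish with yellow lid, 61 mm across, 14 mm high, loose; origin at the centre of its underside.
- media_bottle: Bystander: glass bottle with a foil-coloured cap, 72 mm across, 150 mm high, loose; origin at the centre of its underside.
- marker: Bystander: blue marker pen lying on the bench, 115 mm long (x), 15 mm thick, loose; origin on the bench under its middle.
Things that resemble listed ones, but are neither listed nor needed, are in the scene too. Several things look just like the manifold: the one meant starts farthest from the robot's base. There is more than one size of the part that bears funnel_grip; the job needs the smaller.

How it is judged:
By the outcome, as a careful person would: the job done as asked, in the order asked, and still so for the second after the job is handed in, with the robot touching nothing.
It also fails if it takes over 43 s, if anything falls off the work surface, if the arm or the gripper's body presses on something with over 40 N, if the wrist force passes 120 N, or if a joint passes its speed limit or range.

ROBOT

A 6-joint arm with a two-finger parallel gripper is mounted at the origin on the work surface. World frame = base frame: x ahead of the robot, y to its left, z up, the work surface at z = 0. Lengths are in m, angles in rad, forces in N, time in s.
With the tool pointing down it reaches from about 0.225 to 0.875 m from the base axis. Payload 3.4 kg.
Tool frame: the origin (TCP) lies between the finger pads; the fingertips stand 8 mm ahead of it and the grasp point (between the pads) lies 11 mm behind it; z points along the fingers, y is the line along which they close (so a half turn about z gives the same grasp; the last joint's range is limited). The gripper opens to 85 mm and grips with 20 to 120 N. Pads are 22 mm wide; open, the fingers measure 114 mm over their backs; the gripper's body (76 mm by 85 mm) begins 54 mm behind the grasp point. The pads swing forward as they close: fully open they stand 13 mm farther back than shut.
Start: joints at [-1.421, 0.276, 1.505, -0, 1.361, -0.121], TCP at [0.154, -0.554, 0.239] pointing down, gripper open.
Joint ranges: [-2.89, 2.89], [-0.75, 2.08], [0.22, 2.7], [-1.18, 4.32], [0.11, 2.71], [-2.7, 2.7]. Speed limits (rad/s): [2.57, 2.57, 3.14, 3.14, 3.14, 3.14].

INTERFACE

Orientations are given as a unit quaternion [w, x, y, z].
In Python, from rig import manip gives the robot as it stands.
- The arm moves only by the tool move_arm, never from a script. Its argument "deltas" is a list that holds one entry, the list of rows, each a list of 5 numbers: the shift along the tool's x, y, z normalised to -1 to 1, where 1 is 80 cm, then the turn about the tool's z normalised to -1 to 1, where 1 is 120 degrees, then the closure, from -1 (fully open) to 1 (shut). In form: [[[tx, ty, tz, twist, grip], ...]]. A call has 1 to 12 rows; each row is the pose to reach, as a shift and turn from the pose commanded when the call began, along the tool's axes at that moment; what a row does not reach only later rows make up. A row lasts 1/10 s, in which the tool goes at most 50 mm and 8.59 degrees, less where a joint would pass 70% of its speed; a pose out of reach is approached as far as the arm can. A call with a number of a shift or a turn outside -1 to 1 is refused whole. A call with a gripper value outside its range is refused whole. The fingers move at their own pace and stop on an object; "squeeze" is the grip in N (left out, the last holds). Time passes only in rows, so rows that repeat a pose let the fingers close. It gives the time, the measured TCP pose, the force, the opening and the grip force at its end, in the units of the state.
- manip.get_state(): the state, without advancing time (a new reading comes with each control period).
- manip.get_image(name): name is "side" or "top" or "wrist"; returns the picture (400x640x3 uint8, red, green, blue); there is no depth.
- manip.camera_params(name): a dict with "fx", "fy", "cx", "cy" (pixels), "R" (3x3) and "t" (3): a world point X has camera coordinates R X + t; the wrist camera has in their place "tool_from_camera" (4x4, takes a point from camera to tool coordinates, whose origin is the TCP and whose axes are the flange's). Camera axes: x right, y down, z forward; pixel columns grow to the right and rows downward; lengths in m; the calibration is good to about 2 mm. A picture is of the moment at which its call begins: read the wrist's pose just before it. camera_params takes no time and is no camera call.
- manip.sign_off(): hands the job in; it is judged then, once.
The state is a dict: "clock": time; "qpos": joint angles; "qd": joint speeds; "effort": joint torques, N m; "position": TCP position; "ee_rot": TCP orientation; "contact_force": force on the tool from outside, world axes, zero at the start; "moment": the same for the moment, N m; "width": finger opening in m; "gripper_force": force on a finger pad.
Only numpy, scipy, OpenCV 4.12 (cv2) and the standard library are available. Lean on these libraries where they do the work, as an engineer would, in place of code of your own. Each camera call takes 0.05 s, during which the arm holds its last target. There are 200 camera calls.

## Working session

There is one attempt and no reset: what is moved stays moved. The work goes in short steps, Python scripts to look and compute and a tool call to move; the robot and the scene stay as the last step left them, time stands still between calls to the robot, and variables do not carry over. Pictures are saved under pics/ and viewed, at most 10 in all, crops included, and the job is handed in when it is done.

Besides the shell and the picture viewer there is one more tool, called after "Emit:" as a command line: name --argument value ..., lists and objects as JSON in quotes. move_arm: Moves the arm, as the interface text tells. Scaled input: -1 to 1 covers 80 cm each way for a shift and 120 degrees each way for a turn. Its arguments: {"type":"object","properties":{"deltas":{"type":"array","items":{"type":"array","items":{"type":"array","items":{"type":"number","minimum":-1,"maximum":1}}}},"squeeze":{"type":"number"}},"required":["deltas"]}

```bash
mkdir -p pics
python3 - <<'E'
from rig import manip
import cv2
s=manip.get_state();print(s)
for n in("top","side"):
    cv2.imwrite(f"pics/{n}0.png",manip.get_image(n)[:,:,::-1]); print(n,manip.camera_params(n))
print(manip.camera_params("wrist"))
E
```

```text
{'clock': 0.0, 'qpos': array([-1.42098906e+00,  2.76584558e-01,  1.50616992e+00, -3.57725586e-05,
        1.36068217e+00, -1.20981247e-01]), 'qd': array([ 0.00082579, -0.00101458, -0.00142531,  0.00078716, -0.00026235,
       -0.00036282]), 'effort': array([-1.16969622e-03, -4.16781521e+01, -2.45807701e+01,  1.70936801e-04,
        1.12358818e-02,  1.37963309e-05]), 'position': array([ 0.15372109, -0.55352235,  0.23843099]), 'ee_rot': array([-9.21653212e-04,  9.90847264e-01,  1.34984626e-01, -3.07759957e-05]), 'contact_force': array([-0.07310458,  0.01167843,  0.1706394 ]), 'moment': array([ 0.020038  , -0.02043077, -0.01599959]), 'gripper_force': 0.0, 'width': 0.08541221989510815}
top {'fx': 466.5231808794445, 'fy': 466.5231808794445, 'cx': 312.0577171273836, 'cy': 194.88451299886367, 'R': array([[-1.45011401e-03, -9.99866780e-01,  1.62578971e-02],
       [-9.93108183e-01, -4.65373071e-04, -1.17200346e-01],
       [ 1.17192298e-01, -1.63158045e-02, -9.92975206e-01]]), 't': array([-0.00818379,  0.59571186,  1.16838515])}
side {'fx': 489.39309096870323, 'fy': 489.39309096870323, 'cx': 312.54463228396764, 'cy': 199.33489729978356, 'R': array([[-0.99953222, -0.02344682, -0.01963622],
       [ 0.00238297,  0.58039837, -0.8143292 ],
       [ 0.03049027, -0.81399507, -0.580071  ]]), 't': array([0.58867098, 0.06656715, 1.45245169])}
{'fx': 342.85997020142895, 'fy': 342.85997020142895, 'cx': 317.3823536064075, 'cy': 194.83089425306594, 'tool_from_camera': array([[-8.50857453e-04, -9.44361057e-01, -3.28909518e-01,
         8.48364191e-02],
       [ 9.99999493e-01, -9.80360297e-04,  2.27895698e-04,
         1.19369465e-04],
       [-5.37665655e-04, -3.28909157e-01,  9.44361412e-01,
        -1.33388944e-01],
       [ 0.00000000e+00,  0.00000000e+00,  0.00000000e+00,
         1.00000000e+00]])}
```

View pics/top0.png

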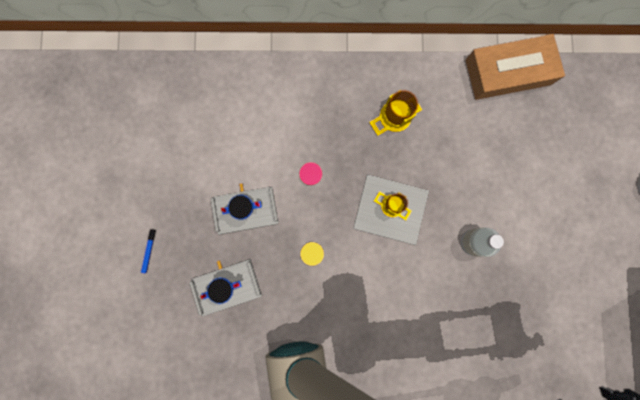

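View pics/side0.png

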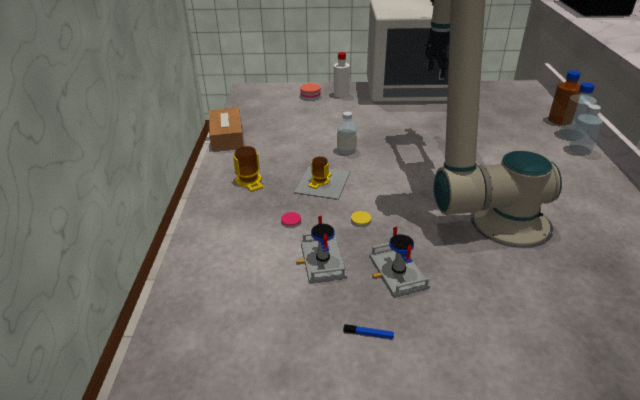

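Top view: the manifold candidates are at (240,208) and (220,290). The upper one is farther from the base, so it should be the one meant, which I'll check numerically. The funnel candidates are at (396,205) on the tray, which is small, and (400,108) on the bench, which is larger. The one on the tray is the one meant.

```bash
cat > h.py <<'E'
import numpy as np
from rig import manip
from scipy.spatial.transform import Rotation as Ro
def ray(n,u,v,z,st=None):
    c=manip.camera_params(n); d=np.array([(u-c['cx'])/c['fx'],(v-c['cy'])/c['fy'],1])
    if n=='wrist':
        T=c['tool_from_camera'];q=np.array(st['ee_rot']);R=Ro.from_quat(q[[1,2,3,0]]).as_matrix()
        o=R@T[:3,3]+st['position'];w=R@T[:3,:3]@d
    else: R=c['R'];o=-R.T@c['t'];w=R.T@d
    return o+w*(z-o[2])/w[2]
E
python3 - <<'E'
from h import *
import cv2
a=cv2.imread('pics/top0.png');s=cv2.imread('pics/side0.png')
f=lambda i,x,y,w,h:cv2.resize(i[y:y+h,x:x+w],(400,300),interpolation=cv2.INTER_CUBIC)
cv2.imwrite('pics/c1.png',np.vstack([np.hstack([f(a,200,178,80,60),f(a,355,175,80,60)]),np.hstack([f(s,280,210,80,60),f(s,285,145,80,60)])]))
for n,u,v,z in[('top',240,208,.105),('top',220,290,.105),('top',396,205,.08),('side',322,232,.105),('side',401,243,.105)]:print(n,u,v,ray(n,u,v,z))
E
```

```text
top 240 208 [0.55548692 0.16673583 0.105     ]
top 220 290 [0.3609174  0.21067637 0.105     ]
top 396 205 [ 0.56520772 -0.21622071  0.08      ]
side 322 232 [0.55829835 0.17585985 0.105     ]
side 401 243 [0.36040121 0.21931266 0.105     ]
```

View pics/c1.png

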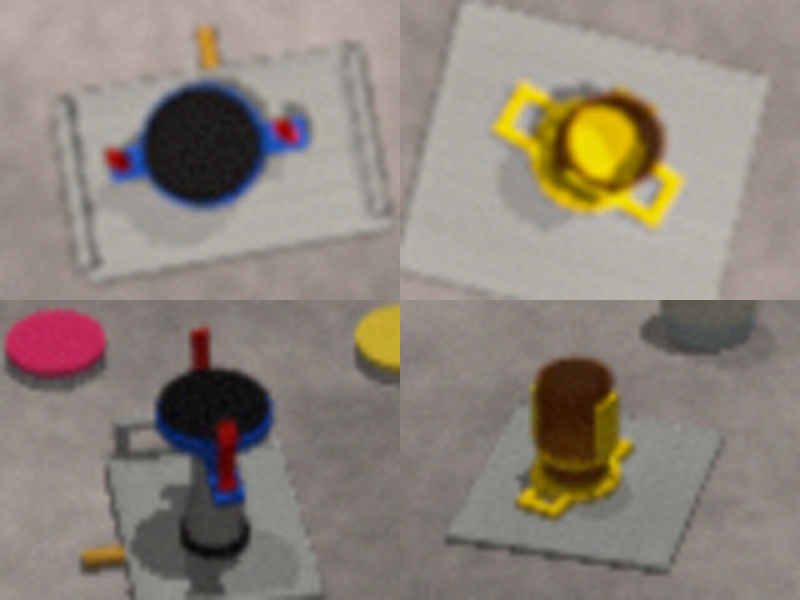

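The crop confirms the small funnel on the tray, with ears at top (379,197) and (406,215), and the head with a black seat at top (240.6,207). The far manifold is at radius 0.58 m against 0.42 m for the other, so it's the one meant.

Run:
```python
from h import *
ea,eb=ray('top',379,197,.012),ray('top',406,215,.012)
ha,hb=ray('top',223.6,210,.124),ray('top',257.6,204,.124)
ang=lambda d:np.degrees(np.arctan2(d[1],d[0]))
print('funnel',(ea+eb)/2,np.linalg.norm(ea-eb),ang(ea-eb));print('head',(ha+hb)/2,np.linalg.norm(ha-hb),ang(ha-hb), ray('top',240.6,207,.105),ray('side',322.6,232.4,.105))
sa,sb=ray('side',285+(145)/5,145+(505-300)/5,.012),ray('side',285+(225)/5,145+(450-300)/5,.012)
print('fun side',(sa+sb)/2,np.linalg.norm(sa-sb),ang(sa-sb))
st=manip.get_state();q=st['ee_rot'];R=Ro.from_quat(q[[1,2,3,0]]).as_matrix();print(R, ang(R[:,0]))
tgt=np.array([*((ea+eb)/2)[:2],.25]);print(R.T@(tgt-st['position']))
```

```text
funnel [ 0.56914395 -0.22030933  0.012     ] 0.08475299773661753 55.89496147140196
head [0.55617718 0.16267271 0.124     ] 0.08157280273140115 100.10037993437003 [0.55791098 0.16533035 0.105     ] [0.55673623 0.17748842 0.105     ]
fun side [ 0.5616232  -0.20893328  0.012     ] 0.08494351774733677 51.517258676199916
[[ 9.63554851e-01  2.67510683e-01 -2.88837257e-04]
 [ 2.67510786e-01 -9.63553421e-01  1.66843721e-03]
 [ 1.68014649e-04 -1.68489785e-03 -9.99998566e-01]] 15.516197878577529
[ 0.48941624 -0.21002535 -0.01105539]
```

Emit:
move_arm --deltas '[[[0.612,-0.2625,0,-0.32,-1],[0.612,-0.2625,0,-0.32,-1],[0.612,-0.2625,0,-0.32,-1],[0.612,-0.2625,0,-0.32,-1],[0.612,-0.2625,0,-0.32,-1],[0.612,-0.2625,0,-0.32,-1],[0.612,-0.2625,0,-0.32,-1],[0.612,-0.2625,0,-0.32,-1],[0.612,-0.2625,0,-0.32,-1],[0.612,-0.2625,0.05,-0.32,-1],[0.612,-0.2625,0.05,-0.32,-1],[0.612,-0.2625,0.05,-0.32,-1]]]'

```text
clock: 1.3
position: [0.571, -0.2165, 0.1957]
ee_rot: [-0.003, 0.89, 0.455, -0.001]
contact_force: [-0.2, 0.5, -0.6]
width: 0.0855
gripper_force: 0.0
```

Run:
```python
from h import *
import cv2,json
st=manip.get_state();cv2.imwrite('pics/w1.png',manip.get_image('wrist')[:,:,::-1])
json.dump({k:np.array(st[k]).tolist() for k in('position','ee_rot','qpos','clock','qd')},open('w1.json','w'));print(open('w1.json').read())
```

```text
{"position": [0.5710248174229254, -0.2164726949956283, 0.19565336328966587], "ee_rot": [-0.0028124479679450956, 0.8902315509863589, 0.455499153636065, -0.0006299219618740515], "qpos": [-0.4775648395288363, 0.35781325927579666, 1.4931102488443933, 0.00233197750080301, 1.2959792018394025, 0.14672278329009966], "clock": 1.3, "qd": [-0.05914817230238216, -0.04047301381698705, -0.0017725683285438388, -0.07009536804973043, 0.04689801993488822, -0.03594495340233419]}
```

View pics/w1.png

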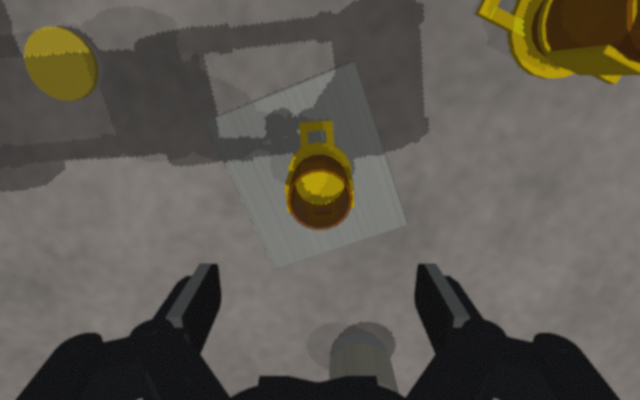

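The wrist picture shows the funnel cup at (320,195), with its far ear at (316,135). An enlarged crop will give finer numbers.

Run:
```python
import cv2
cv2.imwrite('pics/w1c.png',cv2.resize(cv2.imread('pics/w1.png')[110:240,260:380],None,fx=4.6,fy=4.6,interpolation=cv2.INTER_CUBIC))
```

```text
(no output)
```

View pics/w1c.png

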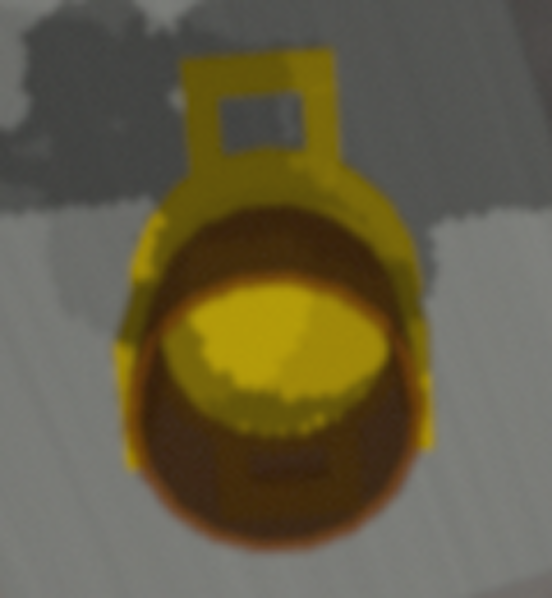

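```bash
cat > m1.py <<'E'
from h import *
import json
st={k:np.array(v) for k,v in json.load(open('w1.json')).items()}
p=lambda u,v,z:ray('wrist',260+u/4.6,110+v/4.6,z,st)
ang=lambda d:np.degrees(np.arctan2(d[1],d[0]))
rim=p(275,411,.086);ea=p(258,55,.012);w=p(262,123,.012);c1,c2=p(182,60,.012),p(333,50,.012)
print(rim,ea,w,'ear-rim',np.linalg.norm((ea-rim)[:2]),ang(ea-rim),'win',np.linalg.norm((w-rim)[:2]),ang(w-rim),'edge',ang(c1-c2)-90,np.linalg.norm(c1-c2))
print('side edges',ang(p(182,60,.012)-p(190,165,.012)),ang(p(333,50,.012)-p(340,155,.012)))
print('rim w',np.linalg.norm(p(130,411,.086)-p(420,411,.086)))
R=Ro.from_quat(st['ee_rot'][[1,2,3,0]]).as_matrix();print('toolx',ang(R[:,0]),R[:,2]);print('tilt-free delta',R.T@(rim-st['position']))
E
python3 m1.py
```

```text
[ 0.57006351 -0.21996793  0.086     ] [ 0.59557686 -0.17885015  0.012     ] [ 0.58832201 -0.19023367  0.012     ] ear-rim 0.048390106341485904 58.18062624287641 win 0.03489267399095342 58.44774176147067 edge 57.920236583385446 0.030003781040510213
side edges 57.590763165507575 58.83517089501965
rim w 0.047539996934903475
toolx 54.19412368014391 [-0.00368369  0.0044336  -0.99998339]
tilt-free delta [-0.00355501  0.00187719  0.10963959]
```

Emit:
move_arm --deltas '[[[0,0,0.06,-0.033,-1],[0,0,0.11,-0.033,-1],[0,0,0.11,-0.033,-1],[0,0,0.11,-0.033,-1]]]'

```text
clock: 1.75
position: [0.5689, -0.2217, 0.1119]
ee_rot: [-0.0, 0.875, 0.483, -0.0]
contact_force: [0.6, -0.5, 0.5]
width: 0.0855
gripper_force: 0.0
```

Run:
```python
from h import *
st=manip.get_state();q=st['ee_rot'];R=Ro.from_quat(q[[1,2,3,0]]).as_matrix()
print(st['position'],np.degrees(np.arctan2(R[1,0],R[0,0])),R[:,2],R.T@(np.array([.5697,-.2206,.045])-st['position']),st['qd'])
```

```text
[ 0.56889219 -0.22172931  0.11189348] 57.80573560192119 [-5.98217408e-04 -1.64789090e-04 -9.99999807e-01] [0.00141672 0.00010991 0.0668928 ] [ 0.00441709 -0.02957827 -0.05343149  0.0007844  -0.0094825  -0.0007117 ]
```

Emit:
move_arm --deltas '[[[0.001,0,0.03,-0.003,-1],[0.001,0,0.06,-0.003,-1],[0.001,0,0.0825,-0.003,-1],[0.001,0,0.0825,-0.003,-1],[0.001,0,0.0825,-0.003,1],[0.001,0,0.0825,-0.003,1],[0.001,0,0.0825,-0.003,1],[0.001,0,0.0825,-0.003,1],[0.001,0,0.0825,-0.003,1],[0.001,0,0.0825,-0.003,1]]]' --squeeze 80

```text
clock: 2.75
position: [0.5716, -0.2211, 0.048]
ee_rot: [0.002, 0.874, 0.487, 0.001]
contact_force: [1.2, -0.7, 5.9]
width: 0.0532
gripper_force: 84.5
```

Emit:
move_arm --deltas '[[[0,0,-0.06,0,1],[0,0,-0.12,0,1],[0,0,-0.18,0,1],[0.3145,-0.195,-0.25,-0.35,1],[0.3145,-0.195,-0.25,-0.35,1],[0.3145,-0.195,-0.25,-0.35,1],[0.3145,-0.195,-0.25,-0.35,1],[0.3145,-0.195,-0.25,-0.35,1],[0.3145,-0.195,-0.25,-0.35,1],[0.3145,-0.195,-0.25,-0.35,1],[0.3145,-0.195,-0.25,-0.35,1],[0.3145,-0.195,-0.25,-0.35,1]]]'

```text
clock: 3.95
position: [0.5695, 0.0752, 0.2455]
ee_rot: [0.0, 0.641, 0.767, -0.0]
contact_force: [0.3, -1.1, -0.4]
width: 0.0537
gripper_force: 84.2
```

Run:
```python
from h import *
import cv2,json
manip.get_image('top');manip.get_image('top')
st=manip.get_state();cv2.imwrite('pics/w2.png',manip.get_image('wrist')[:,:,::-1])
json.dump({k:np.array(st[k]).tolist() for k in('position','ee_rot','qpos','clock','qd','contact_force','width')},open('w2.json','w'));print(open('w2.json').read())
a=cv2.imread('pics/w2.png');
cv2.imwrite('pics/w2v.png',cv2.resize(a,None,fx=1.25,fy=1.25,interpolation=cv2.INTER_CUBIC))
```

```text
{"position": [0.5695322781761791, 0.07448212207815909, 0.24508931081208207], "ee_rot": [9.407503155638115e-06, 0.6419395313806713, 0.7667551498728195, -0.0004220257967279564], "qpos": [0.009327339822631203, 0.2721844863782503, 1.4958015036675252, -0.0006671705993216238, 1.374140236014526, -0.1672880506855072], "clock": 4.05, "qd": [-0.004177645526785969, 0.004120030138068598, -0.0005750044340503031, 0.004711021517901625, -0.00179335261103739, 0.0015434566734690625], "contact_force": [-0.3816904060945399, 0.04208361172417613, -0.46431864057464767], "width": 0.05335649291175623}
```

View pics/w2v.png

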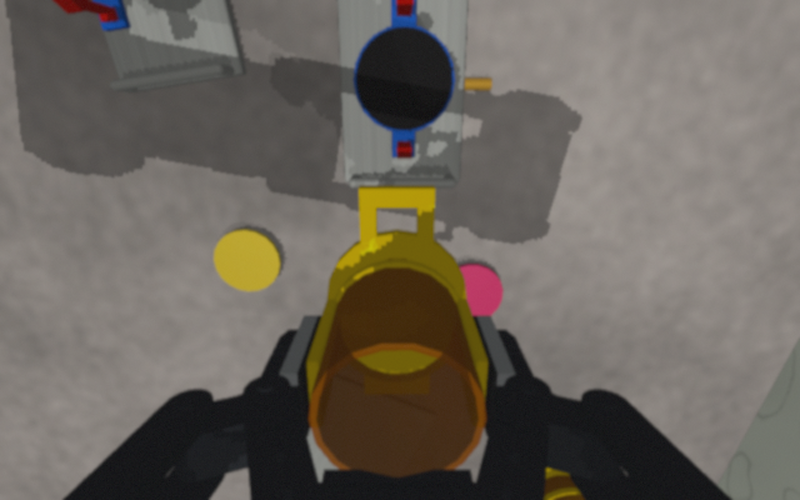

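The near hook is at about (404,148), the seat at (405,78), and the held funnel's ear at (398,188), all nearly aligned. I'll enlarge these.

Run:
```python
import cv2,numpy as np
a=cv2.imread('pics/w2.png');a=cv2.convertScaleAbs(a,alpha=1.5)
f=lambda i:cv2.resize(i,None,fx=4,fy=4,interpolation=cv2.INTER_CUBIC)
cv2.imwrite('pics/w2c.png',np.hstack([f(a[0:140,272:372]),f(a[140:280,272:372])]))
```

```text
(no output)
```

View pics/w2c.png

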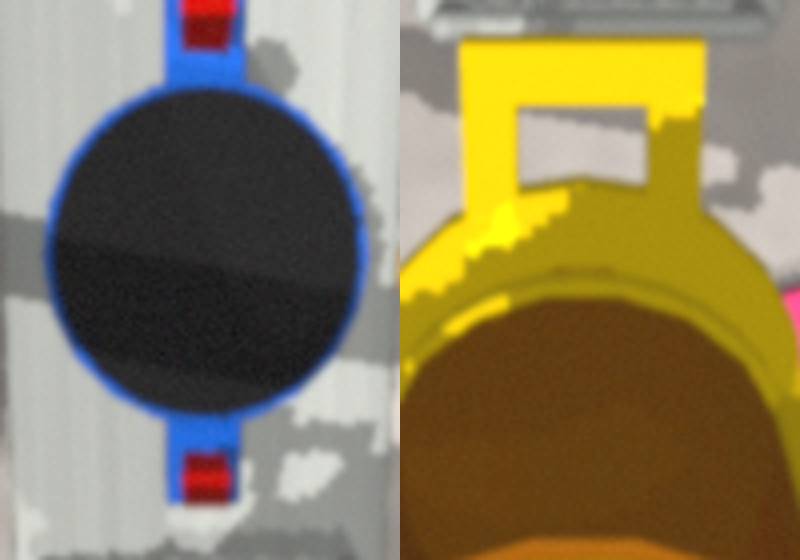

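```bash
cat > m2.py <<'E'
from h import *
import json
st={k:np.array(v) for k,v in json.load(open('w2.json')).items()}
R=Ro.from_quat(st['ee_rot'][[1,2,3,0]]).as_matrix();P=st['position'];A=lambda d:np.degrees(np.arctan2(d[1],d[0]))
w=lambda u,v,z:ray('wrist',272+u/4,v/4,z,st)
def t(p):return R.T@(p-P)
seat=w(206.5,248,.105);n=w(206,460,.124);f=w(208.5,15,.124)
print('toolx',A(R[:,0]),R[:,2]);print('seat',seat,t(seat),'diam',np.linalg.norm(w(53,248,.105)-w(360,248,.105)),np.linalg.norm(w(206,88,.105)-w(206,410,.105)))
print('hooks',t(n),t(f),'yaw tool',A(t(f)-t(n)))
z=P[2]-.036
a,b,c,d=w(60,601,z),w(306,602,z),w(117,665,z),w(248,665,z)
print('ear corners',t(a),t(b),'w',np.linalg.norm(a-b),'yaw',A(t(b)-t(a))-90,'win',t(c),t(d))
rz=P[2]+.038
r=lambda u,v:t(ray('wrist',u/1.25,v/1.25,rz,st))
print('rim',r(310,410),r(486,410),r(398,345))
E
python3 m2.py
```

```text
toolx 100.12680562274423 [-5.27403581e-04 -6.59259002e-04 -9.99999644e-01]
seat [0.55741022 0.1678251  0.105     ] [0.09409809 0.00456797 0.14003412] diam 0.05710517253189072 0.05598276230644441
hooks [0.0574978  0.00435071 0.12105461] [0.12920234 0.00440158 0.12101469] yaw tool 0.04064295126067114
ear corners [ 0.04931185 -0.01525457  0.03598227] [0.04916704 0.01552359 0.0359628 ] w 0.03077850811026382 yaw 0.269578236263456 win [ 0.04106734 -0.00825736  0.03598241] [0.0410586  0.00838992 0.03597185]
rim [ 0.00339587 -0.02368554 -0.03798686] [ 0.00340674  0.02427958 -0.03801733] [ 0.02385128  0.00030205 -0.03801347]
```

Emit:
move_arm --deltas '[[[0.06,0.0027,0,0,1],[0.1187,0.0054,0,0,1],[0.1187,0.0054,0,0,1],[0.1187,0.0054,0.04,0,1],[0.1187,0.0054,0.08,0,1],[0.1187,0.0054,0.08,0,1],[0.1187,0.0054,0.08,0,1],[0.1187,0.0054,0.08,0,1]]]'

```text
clock: 4.9
position: [0.5585, 0.1696, 0.183]
ee_rot: [0.001, 0.642, 0.767, 0.001]
contact_force: [1.1, 0.1, -0.7]
width: 0.0526
gripper_force: 84.3
```

Run:
```python
from h import *
import cv2,json
st=manip.get_state();cv2.imwrite('pics/w3.png',manip.get_image('wrist')[:,:,::-1]);s=manip.get_image('side')[:,:,::-1]
json.dump({k:np.array(st[k]).tolist() for k in('position','ee_rot','qpos','clock','qd','contact_force','width')},open('w3.json','w'));print(open('w3.json').read())
a=cv2.convertScaleAbs(cv2.imread('pics/w3.png'),alpha=1.5)
f=lambda i:cv2.resize(i,None,fx=4,fy=4,interpolation=cv2.INTER_CUBIC)
cv2.imwrite('pics/w3c.png',np.hstack([f(a[70:210,272:372]),f(cv2.convertScaleAbs(s[140:280,270:370],alpha=1.3))]))
```

```text
{"position": [0.5584974825759305, 0.16960804775352828, 0.18299069010019217], "ee_rot": [0.0010819926364520262, 0.6416405050949301, 0.7670039192731037, 0.0011310761053691721], "qpos": [0.17577805661298762, 0.3232764867210405, 1.5796246893206023, -0.00021480000993015394, 1.2355675404668252, -0.0016754691328859607], "clock": 4.9, "qd": [0.006087950107766021, -0.010294653122444852, -0.006417749587314256, -0.00015116884832564186, -0.002428268579667609, 0.0015710782656810065], "contact_force": [1.1342512136251617, 0.12801557929396123, -0.6515120394292138], "width": 0.05258547089577619}
```

View pics/w3c.png

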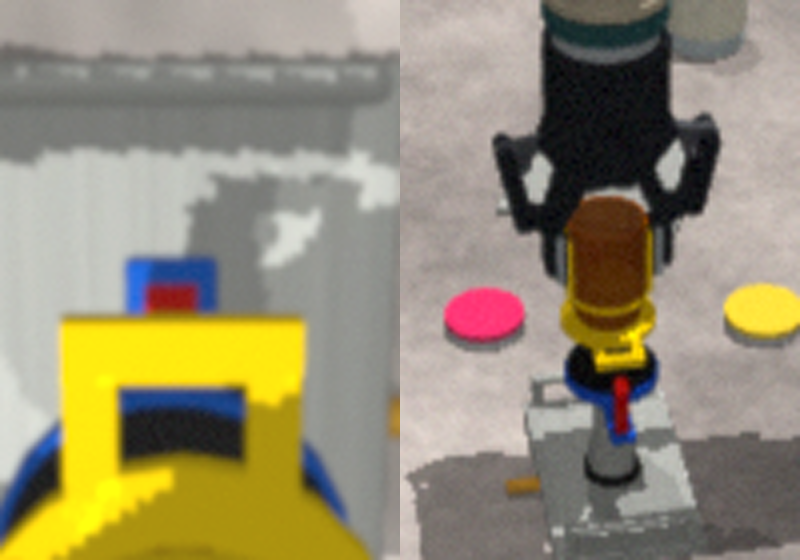

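Run:
```python
from h import *
import json
st={k:np.array(v) for k,v in json.load(open('w3.json')).items()}
R=Ro.from_quat(st['ee_rot'][[1,2,3,0]]).as_matrix();P=st['position'];t=lambda p:R.T@(p-P)
w=lambda u,v,z:t(ray('wrist',272+u/4,70+v/4,z,st))
print('barb edge',w(172,284,.1135),'ear edge',w(183,319,P[2]-.036),w(62,319,P[2]-.036),w(305,319,P[2]-.036),R[:,2])
```

```text
barb edge [ 0.04787677 -0.00149231  0.0694764 ] ear edge [0.0495517  0.00012935 0.03599026] [ 0.04957235 -0.01499855  0.035943  ] [0.04953087 0.0153891  0.03603793] [ 3.11127367e-03  3.46579008e-04 -9.99995100e-01]
```

Emit:
move_arm --deltas '[[[0,-0.0018,0,0,1],[0,-0.0018,0.008,0,1],[0,-0.0018,0.016,0,1],[0,-0.0018,0.024,0,1],[0,-0.0018,0.024,0,1],[0,-0.0018,0.024,0,1],[0,-0.0018,0.024,0,1]]]'

```text
clock: 5.7
position: [0.5555, 0.1696, 0.162]
ee_rot: [0.0, 0.641, 0.767, -0.0]
contact_force: [-0.3, -2.0, 0.2]
width: 0.0532
gripper_force: 84.6
```

Run:
```python
from h import *
import cv2,json
st=manip.get_state();cv2.imwrite('pics/w4.png',manip.get_image('wrist')[:,:,::-1]);s=manip.get_image('side')[:,:,::-1]
for k in('position','ee_rot','contact_force','moment'):print(k,st[k])
json.dump({k:np.array(st[k]).tolist() for k in('position','ee_rot')},open('w4.json','w'))
a=cv2.convertScaleAbs(cv2.imread('pics/w4.png'),alpha=1.5)
cv2.imwrite('pics/w4c.png',np.hstack([cv2.resize(a[120:220,282:352],None,fx=5.5,fy=5.5,interpolation=cv2.INTER_CUBIC),cv2.resize(cv2.convertScaleAbs(s[190:270,295:351],alpha=1.3),(385,550),interpolation=cv2.INTER_CUBIC)]))
```

```text
position [0.55553562 0.16955218 0.16202791]
ee_rot [ 1.21007286e-04  6.41195920e-01  7.67377098e-01 -4.08956897e-04]
contact_force [-0.26605489 -2.00504217  0.24861373]
moment [-0.4403342   0.0412163   0.00144264]
```

View pics/w4c.png

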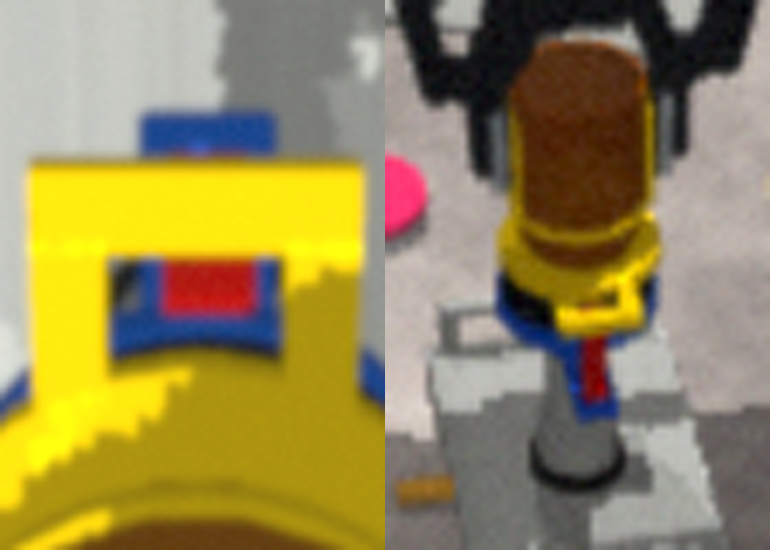

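The far hook is emerging through its window. It sits about 1.3 mm to the right of centre and 1 mm inward, which agrees with the -2 N side force. I'll correct by (-1.2, +1.3) mm and press in steps.

Emit:
move_arm --deltas '[[[-0.0015,0.0014,-0.003,0,1],[-0.0015,0.0014,-0.003,0,1],[-0.0015,0.0014,0,0,1],[-0.0015,0.0014,0.005,0,1],[-0.0015,0.0014,0.01,0,1],[-0.0015,0.0014,0.01,0,1]]]'

```text
clock: 6.4
position: [0.5572, 0.1686, 0.154]
ee_rot: [0.0, 0.641, 0.767, -0.0]
contact_force: [0.6, -2.5, 3.1]
width: 0.0532
gripper_force: 84.7
```

```bash
cat > s.py <<'E'
from h import *
st=manip.get_state()
for k in('clock','position','ee_rot','contact_force','moment','width'):print(k,np.round(st[k],4))
E
python3 s.py
```

```text
clock 6.4
position [0.5572 0.1686 0.154 ]
ee_rot [ 5.000e-04  6.412e-01  7.674e-01 -0.000e+00]
contact_force [ 0.6269 -2.4541  3.1131]
moment [-0.4806 -0.0986 -0.0259]
width 0.0532
```

Emit:
move_arm --deltas '[[[-0.001,0,0,0,1],[-0.001,0,0.005,0,1],[-0.001,0,0.01,0,1],[-0.001,0,0.01,0,1]]]'

```text
clock: 6.8
position: [0.5579, 0.1683, 0.147]
ee_rot: [0.001, 0.641, 0.767, 0.001]
contact_force: [-0.1, -1.7, 8.6]
width: 0.0527
gripper_force: 85.3
```

```bash
python3 s.py
```

```text
clock 6.8
position [0.5579 0.1683 0.147 ]
ee_rot [7.000e-04 6.413e-01 7.673e-01 9.000e-04]
contact_force [-0.0614 -1.7366  8.5903]
moment [-0.4324  0.0082  0.008 ]
width 0.0527
```

Emit:
move_arm --deltas '[[[0,0,0.0025,0,1],[0,0,0.005,0,1],[0,0,0.005,0,1]]]'

```text
clock: 7.1
position: [0.558, 0.1683, 0.1438]
ee_rot: [0.001, 0.641, 0.767, 0.001]
contact_force: [-1.0, -2.0, 11.6]
width: 0.0525
gripper_force: 85.4
```

Emit:
move_arm --deltas '[[[0,0,0.002,0,1],[0,0,0.004,0,1],[0,0,0.004,0,1]]]'

```text
clock: 7.4
position: [0.5581, 0.1684, 0.1403]
ee_rot: [0.001, 0.641, 0.767, 0.001]
contact_force: [0.7, -1.7, 6.0]
width: 0.0532
gripper_force: 85.4
```

Emit:
move_arm --deltas '[[[0,0,0.0025,0,1],[0,0,0.005,0,1],[0,0,0.005,0,1]]]'

```text
clock: 7.7
position: [0.5581, 0.1684, 0.1363]
ee_rot: [0.001, 0.641, 0.767, 0.001]
contact_force: [-0.8, -2.1, 9.2]
width: 0.0532
gripper_force: 85.8
```

```bash
python3 s.py
```

```text
clock 7.7
position [0.5581 0.1684 0.1363]
ee_rot [0.0009 0.6413 0.7673 0.0012]
contact_force [-0.7685 -2.1499  9.1692]
moment [-0.25    0.0535  0.0217]
width 0.0532
```

Emit:
move_arm --deltas '[[[0,0,0.0025,0,1],[0,0,0.005,0,1],[0,0,0.005,0,1]]]'

```text
clock: 8.0
position: [0.5581, 0.1684, 0.1329]
ee_rot: [0.001, 0.641, 0.767, 0.001]
contact_force: [-0.7, -1.5, 13.1]
width: 0.053
gripper_force: 86.1
```

```bash
python3 s.py
```

```text
clock 8.0
position [0.5581 0.1684 0.1329]
ee_rot [0.001  0.6412 0.7673 0.0013]
contact_force [-0.6573 -1.4988 13.102 ]
moment [-0.3355  0.2351  0.0361]
width 0.053
```

Emit:
move_arm --deltas '[[[0,0,0.002,0,1],[0,0,0.004,0,1],[0,0,0.004,0,1]]]'

```text
clock: 8.3
position: [0.5581, 0.1684, 0.1302]
ee_rot: [0.001, 0.641, 0.767, 0.001]
contact_force: [-1.6, -2.5, 14.3]
width: 0.0529
gripper_force: 86.5
```

Emit:
move_arm --deltas '[[[0,0,-0.006,0,1],[0,0,-0.012,0,1],[0,0,-0.018,0,1],[0,0,-0.021,0,1],[0,0,-0.021,0,1],[0,0,-0.021,0,1]]]'

```text
clock: 8.9
position: [0.5575, 0.1685, 0.1443]
ee_rot: [0.0, 0.641, 0.767, 0.001]
contact_force: [1.5, 0.0, 1.2]
width: 0.053
gripper_force: 85.2
```

```bash
python3 s.py
```

```text
clock 8.9
position [0.5575 0.1685 0.1443]
ee_rot [1.000e-04 6.412e-01 7.673e-01 6.000e-04]
contact_force [1.5195 0.0444 1.209 ]
moment [-0.0033 -0.5034  0.0176]
width 0.053
```

Emit:
move_arm --deltas '[[[0,0,-0.0025,0,1],[0,0,-0.005,0,1],[0,0,-0.005,0,1]]]'

```text
clock: 9.2
position: [0.5559, 0.1681, 0.1478]
ee_rot: [-0.001, 0.641, 0.767, -0.001]
contact_force: [0.4, 0.5, -1.3]
width: 0.0532
gripper_force: 85.1
```

```bash
python3 s.py
```

```text
clock 9.2
position [0.5559 0.1681 0.1478]
ee_rot [-0.001   0.6412  0.7674 -0.001 ]
contact_force [ 0.3594  0.4767 -1.2919]
moment [ 0.067   0.0095 -0.0358]
width 0.0532
```

Emit:
move_arm --deltas '[[[0,0,-0.0015,0,1],[0,0,-0.0025,0,1],[0,0,-0.0025,0,1]]]'

```text
clock: 9.5
position: [0.5559, 0.168, 0.1488]
ee_rot: [-0.001, 0.641, 0.767, -0.001]
contact_force: [0.8, -0.0, -11.4]
width: 0.053
gripper_force: 85.8
```

```bash
python3 s.py
```

```text
clock 9.5
position [0.5559 0.168  0.1488]
ee_rot [-0.0011  0.6413  0.7673 -0.0013]
contact_force [  0.8416  -0.0155 -11.3756]
moment [ 0.0601 -0.2192 -0.0377]
width 0.053
```

Pulling up gives -11 N with almost no tilting moment, so both hooks hold. I'll settle back onto the seat and release.

Emit:
move_arm --deltas '[[[0,0,0.004,0,1],[0,0,0.004,0,1],[0,0,0.004,0,1],[0,0,0.004,0,-1],[0,0,0.004,0,-1],[0,0,0.004,0,-1],[0,0,0.004,0,-1],[0,0,0.004,0,-1],[0,0,0.004,0,-1]]]'

```text
clock: 10.4
position: [0.5571, 0.1681, 0.1473]
ee_rot: [0.0, 0.641, 0.767, -0.0]
contact_force: [0.7, 0.0, 0.2]
width: 0.0854
gripper_force: 0.0
```

Emit:
move_arm --deltas '[[[0,0,-0.02,0,-1],[0,0,-0.06,0,-1],[0,0,-0.1,0,-1],[-0.06,0,-0.15,0,-1],[-0.12,0,-0.15,0,-1],[-0.12,0,-0.15,0,-1],[-0.12,0,-0.15,0,-1],[-0.12,0,-0.15,0,-1]]]'

```text
clock: 11.2
position: [0.5735, 0.0743, 0.2666]
ee_rot: [-0.001, 0.641, 0.767, -0.0]
contact_force: [1.3, 0.4, -0.6]
width: 0.086
gripper_force: 0.0
```

```bash
python3 - <<'E'
from rig import manip
import cv2,numpy as np
s=manip.get_image('side')[:,:,::-1];a=manip.get_image('wrist')[:,:,::-1]
cv2.imwrite('pics/f.png',np.hstack([cv2.resize(s[180:280,275:375],(400,400),interpolation=cv2.INTER_CUBIC),cv2.resize(a[0:200,220:420],(400,400),interpolation=cv2.INTER_CUBIC)]))
E
python3 s.py
```

```text
clock 11.3
position [0.5734 0.0749 0.2665]
ee_rot [-9.000e-04  6.407e-01  7.678e-01 -3.000e-04]
contact_force [-0.0086 -0.1358 -0.2825]
moment [-0.004   0.0891  0.0215]
width 0.0854
```

View pics/f.png

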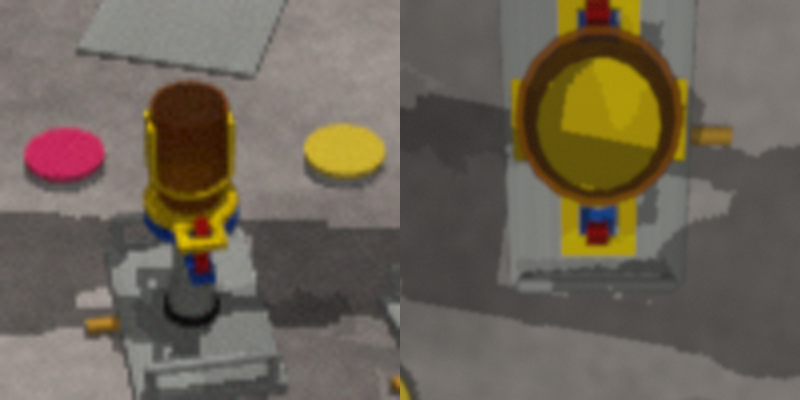

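The funnel sits level on the head. Both red hooks have come up through the windows and over the bridges, at (597,10) and (597,232) in the right-hand crop. The dishes are where they were, and the gripper is clear.

```bash
python3 -c "
from rig import manip
print(manip.sign_off())"
```

```text
the job is handed in; nothing more can be done
None
```

The small funnel is snapped onto the far head with both hooks latched (a gentle upward pull of about 11 N held), the highest push I read was about 14 N, and the gripper was released and clear at about 11 s when I handed the job in.

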